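Hang a shelf arm on the worktop post

TASK

Slide the mint-green shelf arm right out of its cardboard sleeve, stand it on its flat underside on the worktop and let go of it, then take a fresh hold further back, on its low bar. Hook its two steel claws into the two slots of the metal post and press the arm down until it is fully home, the arm itself pushing the orange lock tab all the way down (do not push the tab with the gripper). Leave the arm hanging level and straight on the post, let go, and do not disturb the mug, the jar or the tin.

Things in the scene. Friction and masses are not known exactly. Their poses are not given: they have to be found in the camera images.
- shelf_arm: Loose mint-green shelf arm, 0.26 to 0.46 kg, 160 mm long without claws. Origin: centre of its flat underside; x points to the claws, z up. At one end a high head, at the other a low bar (see the points). A small lip stands up to 60 mm high at the free end, x = -80 to -72 mm. It starts standing on the worktop in the sleeve, x axes alike, 30 to 36 mm of the head out of the mouth.
- head_top (a point): Centre of the top of the shelf arm's head: 55 mm along x from the arm's origin, 80 mm above its underside. The head is 50 mm long (x = 30 to 80 mm), 28 mm wide, 80 mm high, with a vertical back face at x = 80 mm that carries the claws. In the sleeve the arm can be gripped only here, across the 28 mm; the post is too tall for hanging the arm while the gripper holds its head.
- bar_top (a point): A point on top of the shelf arm's low bar, on its centre line, 25 mm behind the arm's origin (x = -25 mm), 40 mm above the underside. The bar runs from x = -80 to 30 mm and is 26 mm wide (y) and 40 mm high: the place for the second hold, across its width.
- lower_claw (a point): Hook of the lower steel claw, at arm x = 90.5, z = 22 mm. Two alike claws 50 mm apart in height, 8 mm wide (y): a neck leaves the back face for 7.5 mm, then a 6 mm thick hook hangs 14 mm below the neck (ends at x = 93.5 mm). Neck undersides 22 and 72 mm, neck tops 32 and 80 mm, hook tips 8 and 58 mm above the arm's underside.
- upright: Aluminium slotted post, fixed to the worktop: 56 mm wide, 260 mm tall, 35 mm deep, open at the back. Origin: front face, centre of width, at worktop level; x points into the post (the arm hangs on the -x side, its x alike), z up. White foot: 10 mm high, from 20 mm in front of the face to 110 mm behind it, 75 mm to each side.
- lower_slot (a point): Centre of the lower slot, on the post's front face, 138 mm above the worktop. Two slots, 50 mm apart in height, 16 mm wide, 32 mm high (122 to 154 and 172 to 204 mm), in a 5 mm wall. The claws go in level when the arm's underside is 114 to 122 mm above the worktop; with the back face against the post, the arm is then pushed down.
- home (a point): Where the arm's origin is when it hangs fully home: 80 mm in front of the post's face, centred, 100 mm above the worktop, x axes of arm and post alike. The necks then rest on the lower edges of the slots. Play: 2 mm along x, 4 mm sideways.
- lock_tab (a joint): Slide of the orange lock tab on the front face of the post, in m: about 0 = up (start 0 to 0.002), grows downward, stop at 0.010. It stays where it is pushed; moving it takes about 8 N, more than the arm's weight. With the arm fully home it reads 0.008 to 0.009. Pressing on the head, near the post, is best: far out on the bar the claws may bind.
- tab_top (a point): Centre of the top of the orange lock tab (stands 17 mm out from the post, 26 mm wide, 12 mm high): 9 mm in front of the face and 109 mm above the worktop when the tab is at 0. The underside of the arm's head bears on it and pushes it down.
- sleeve: Cardboard sleeve that stores the arm, fixed to the worktop: outside 140 mm long, 50 mm wide, 100 mm high; inside 40 mm wide, 96 mm high, no floor, open only at its mouth. Origin: middle of the mouth at worktop level; x points out of the mouth, z up. The arm is right out when its origin is more than 83 mm in front of the mouth.
- mug: White mug, 80 mm across, 90 mm high, handle to its +y. Origin: centre of the underside. Bystander.
- jar: Amber glass jar with black cap, 68 mm across, 110 mm high. Origin: centre of the underside. Bystander.
- tin: White tin, 74 mm across, 100 mm high. Origin: centre of the underside. Bystander.
Mind the look-alikes: they are no part of the job. Several things look just like the shelf_arm: the one meant starts nearest to the robot's base.

How it is judged:
By the outcome, as a careful person would: the job done as asked, in the order asked, and still so for the second after the job is handed in, with the robot touching nothing.
It also fails if it takes over 64 s, if anything falls off the work surface, if the arm or the gripper's body presses on something with over 40 N, if the wrist force passes 120 N, or if a joint passes its speed limit or range.

ROBOT

A 7-joint arm with a two-finger parallel gripper is mounted at the origin on the work surface. World frame = base frame: x ahead of the robot, y to its left, z up, the work surface at z = 0. Lengths are in m, angles in rad, forces in N, time in s.
With the tool pointing down it reaches from about 0.375 to 0.925 m from the base axis. Payload 3.1 kg.
Tool frame: the origin (TCP) lies on the centre line of the jaws, within the pads' length; the fingertips stand 22 mm ahead of it and the grasp point (between the pads) lies 3 mm ahead of it; z points along the fingers, y is the line along which they close (so a half turn about z gives the same grasp; the last joint's range is limited). The gripper opens to 85 mm and grips with 20 to 120 N. Pads are 22 mm wide; open, the fingers measure 114 mm over their backs; the gripper's body (76 mm by 85 mm) begins 54 mm behind the grasp point. The pads swing forward as they close: fully open they stand 13 mm farther back than shut.
Start: joints at [1.023, 0.383, 0.044, 1.598, -0.018, 1.161, -0.05], TCP at [0.283, -0.585, 0.253] pointing down, gripper open.
Joint ranges: [-2.61, 2.61], [-0.41, 2.15], [-1.48, 1.57], [0, 2.5], [-1.57, 4.71], [0.05, 1.97], [-2.85, 2.85]. Speed limits (rad/s): [2.79, 2.79, 3.14, 3.14, 3.14, 3.14, 3.14].

INTERFACE

Orientations are given as a 3x3 rotation matrix whose columns are the frame's x, y, z axes.
In Python, from station import manip gives the robot as it stands. Calls block until the motion is done:
- manip.movep(position, orientation): joint-space move of the TCP to a pose.
- manip.line_to(position, attitude=None, speed=0.15, guard=None): straight line of the TCP; attitude=None keeps the orientation; speed is the mean speed in m/s. With guard (N) it stops when the force on the tool has changed by that much, and returns True; else False.
- manip.move_joints(angles): joint-space move.
- manip.set_gripper(opening, effort=None): finger opening in m; effort is the grip in N (None keeps the last); returns when the fingers have stopped.
- manip.sleep(seconds).
- manip.inverse_kinematics(position, orientation): joint angles nearest the present ones, or None.
- manip.capture(name): name is "scene" or "top"; returns a dict with "frame" (400x640x3 uint8, red, green, blue), "fx", "fy", "cx", "cy" (pixels), "k1" (the pictures are not rectified: a ray, as slopes to the right and down, at radius r is drawn at 1 + k1 r^2 times it, then the intrinsics apply), "position" and "attitude" of the camera in the world. Camera axes: x right, y down, z forward; pixel columns grow to the right and rows downward; lengths in m; the calibration is good to about 2 mm. A picture is of the moment at which its call begins. There is no depth.
A pose or a line that the arm cannot do raises manip.MotionError and nothing moves.
- manip.hand_in(): hands the job in; it is judged then, once.
Readings, each from a call of its own:
- manip.get_clock(): time.
- manip.get_joint_positions(): joint angles.
- manip.get_joint_velocities(): joint speeds.
- manip.get_joint_torque(): joint torques, N m.
- manip.get_eef_pos(): TCP position.
- manip.get_eef_rot(): TCP orientation.
- manip.get_ft_force(): force on the tool from outside, world axes, zero at the start.
- manip.get_moment(): the same for the moment, N m.
- manip.get_width(): finger opening in m.
- manip.get_grip_force(): force on a finger pad.
Only numpy, scipy, OpenCV 4.12 (cv2) and the standard library are available. Lean on these libraries where they do the work, as an engineer would, in place of code of your own. Each camera call takes 0.05 s, during which the arm holds its last target. There are 200 camera calls.

## Working session

There is one attempt and no reset: what is moved stays moved. The work goes in short steps, each a Python script; the robot and the scene stay as the last script left them, time stands still between calls to the robot, and variables do not carry over. Pictures are saved under pics/ and viewed, at most 13 in all, crops included, and the job is handed in when it is done.

```bash
ls; mkdir -p pics; python3 - <<'E'
from station import manip
import cv2,numpy as np
for n in("scene","top"):
    c=manip.capture(n); cv2.imwrite(f"pics/{n}0.png",c["frame"][:,:,::-1])
    print(n,{k:np.round(v,4).tolist() if k!="frame" else 0 for k,v in c.items()})
print(manip.get_clock(),manip.get_eef_rot())
E
```

```text
pics
scene {'frame': 0, 'fx': 394.1556, 'fy': 394.1556, 'cx': 318.4087, 'cy': 203.6779, 'k1': 0.0101, 'position': [1.4906, -0.2324, 0.8216], 'attitude': [[0.2911, 0.5715, -0.7672], [0.9567, -0.1761, 0.2318], [-0.0026, -0.8015, -0.598]]}
top {'frame': 0, 'fx': 369.4471, 'fy': 369.4471, 'cx': 321.9035, 'cy': 195.7047, 'k1': -0.0809, 'position': [0.4769, 0.0294, 1.2306], 'attitude': [[-0.0162, -0.9951, 0.0973], [-0.9996, 0.0182, 0.0198], [-0.0215, -0.0969, -0.9951]]}
0.1 [[ 9.00494862e-01  4.34865069e-01 -1.17272017e-03]
 [ 4.34866634e-01 -9.00492304e-01  2.14978497e-03]
 [-1.21159097e-04 -2.44584720e-03 -9.99997002e-01]]
```

View pics/scene0.png

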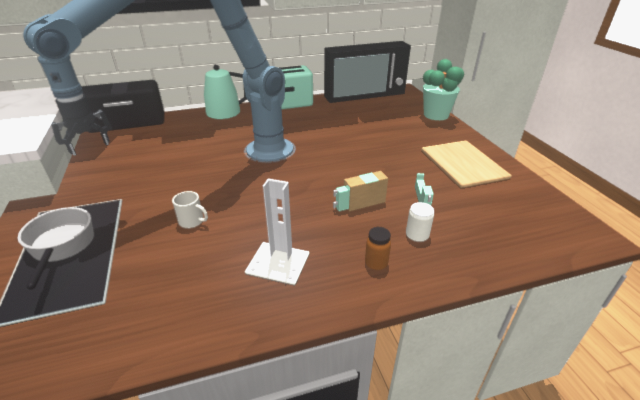

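View pics/top0.png

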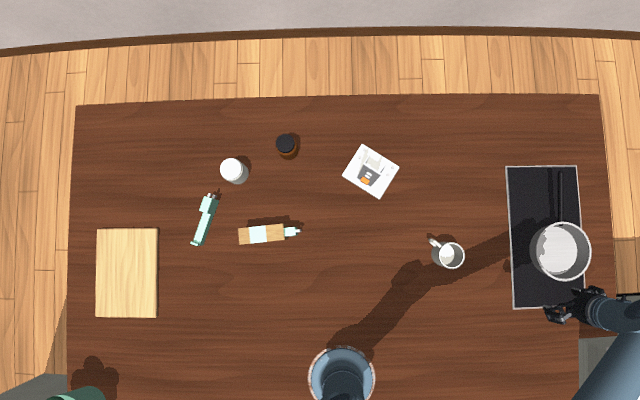

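The scene view shows the sleeve with a mint head at (342,197), the post at (280,220) and a look-alike at (424,190) behind the tin. In the top view the sleeve is at (262,234) with its head at (291,231), the look-alike at (205,218) and the post foot at (370,172), its orange tab at (364,181). I'll zoom in on these.

```bash
cat > h.py <<'E'
from station import manip
import cv2,numpy as np
def ray(c,uv):
    K=np.array([[c["fx"],0,c["cx"]],[0,c["fy"],c["cy"]],[0,0,1]])
    n=cv2.undistortPoints(np.float64([[uv]]),K,np.array([c["k1"],0,0,0.]))[0,0]
    return np.array(c["position"]),np.array(c["attitude"])@np.r_[n,1]
def onz(c,uv,z):
    o,d=ray(c,uv); return o+d*(z-o[2])/d[2]
def proj(c,P):
    q=np.array(c["attitude"]).T@(np.array(P)-c["position"]); s=q[:2]/q[2]
    s=s*(1+c["k1"]*(s@s)); return np.array([c["fx"]*s[0]+c["cx"],c["fy"]*s[1]+c["cy"]])
def Rdown(yaw):  # tool y (closing line) at yaw+90deg, tool z down
    c,s=np.cos(yaw),np.sin(yaw); return np.array([[c,s,0],[s,-c,0],[0,0,-1.]])
def mask(c,lo,hi,box):
    m=cv2.inRange(cv2.cvtColor(c["frame"],cv2.COLOR_RGB2HSV),lo,hi); k=np.zeros_like(m)
    x0,y0,x1,y1=box; k[y0:y1,x0:x1]=m[y0:y1,x0:x1]; return k
E
python3 - <<'E'
import cv2,numpy as np
t=cv2.imread("pics/top0.png"); s=cv2.imread("pics/scene0.png")
a=cv2.resize(t[215:255,230:310],(800,400)[:2] and (560,280),interpolation=cv2.INTER_CUBIC)
b=cv2.resize(t[140:205,335:405],(280,260),interpolation=cv2.INTER_CUBIC)
d=cv2.resize(s[165:215,325:395],(392,280),interpolation=cv2.INTER_CUBIC)
e=cv2.resize(s[175:285,240:315],(191,280),interpolation=cv2.INTER_CUBIC)
o=np.zeros((560,800,3),np.uint8); o[:280,:560]=a;o[280:540,:280]=b;o[280:,280:672]=d;o[:280,600:791]=e
cv2.imwrite("pics/crop.png",o)
E
```

```text
(no output)
```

View pics/crop.png

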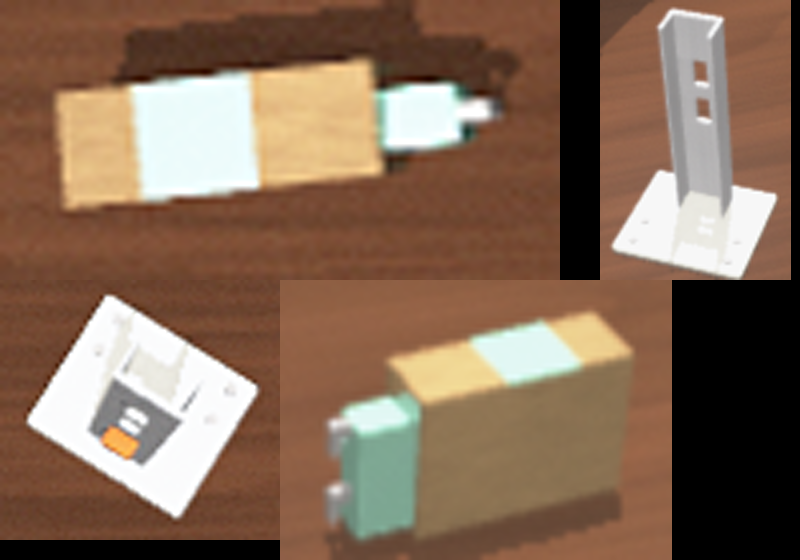

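The crops show the sleeve's top outline, the head out of its mouth pointing image right, and the post's front side (orange tab) facing the lower left of the foot. Next I'll measure these.

```bash
cat > m.py <<'E'
from h import *
c=manip.capture("top")
def quad(m):
    k=max(cv2.findContours(m,0,1)[0],key=cv2.contourArea)
    return cv2.boxPoints(cv2.minAreaRect(k)),cv2.contourArea(k)
# sleeve: HSV of tan + label
f=c["frame"].astype(int)
m=((f[:,:,0]>185)&(f[:,:,1]>140)).astype(np.uint8)*255
k=np.zeros_like(m);k[215:255,230:284]=m[215:255,230:284]
q,a=quad(k); P=np.array([onz(c,p,.1)[:2] for p in q]); print("sleeve",q.round(1).tolist(),P.round(4).tolist(),[np.linalg.norm(P[i]-P[i-1]).round(4) for i in range(4)])
# foot
m=((f.min(2)>150)).astype(np.uint8)*255
k=np.zeros_like(m);k[138:205,335:405]=m[138:205,335:405]
q,a=quad(k); P=np.array([onz(c,p,.01)[:2] for p in q]); print("foot",q.round(1).tolist(),P.round(4).tolist(),[np.linalg.norm(P[i]-P[i-1]).round(4) for i in range(4)])
# head top
for uv in [(284,227.9),(295.7,227.1),(296.4,236.4),(285,237.1)]: print("head",onz(c,uv,.08).round(4))
m=mask(c,(5,150,150),(20,255,255),(350,170,380,195)); ys,xs=np.nonzero(m); print("tab",xs.mean(),ys.mean(),onz(c,(xs.mean(),ys.mean()),.107).round(4))
E
python3 m.py
```

```text
sleeve [[237.1999969482422, 228.10000610351562], [282.5, 223.10000610351562], [284.29998779296875, 239.39999389648438], [239.0, 244.39999389648438]] [[0.492, 0.3143], [0.5054, 0.1742], [0.4554, 0.169], [0.4419, 0.3086]] [np.float64(0.0505), np.float64(0.1408), np.float64(0.0502), np.float64(0.1402)]
foot [[340.8999938964844, 175.10000610351562], [361.3999938964844, 142.5], [399.70001220703125, 166.6999969482422], [379.20001220703125, 199.3000030517578]] [[0.6639, -0.0107], [0.7737, -0.0823], [0.689, -0.2082], [0.5808, -0.1359]] [np.float64(0.1503), np.float64(0.1311), np.float64(0.1517), np.float64(0.1301)]
head [0.4908 0.172  0.08  ]
head [0.4927 0.1355 0.08  ]
head [0.4638 0.1336 0.08  ]
head [0.4622 0.1691 0.08  ]
tab 364.5 180.15 [ 0.6322 -0.0796  0.107 ]
```

```bash
cat > s1.py <<'E'
from h import *
y=np.radians(-86)+np.pi; R=Rdown(y); d=np.array([.0955,-.9954,0])
g=np.array([.4790,.1535,0])
p=manip.get_eef_pos(); manip.line_to([p[0],p[1],.38],speed=.25)
manip.movep(g+[0,0,.22],R); manip.set_gripper(.065,60)
print(manip.line_to(g+[0,0,.064],speed=.12,guard=8), manip.get_eef_pos(), manip.get_ft_force())
manip.set_gripper(0,60); print("w",manip.get_width(),manip.get_grip_force(),manip.get_clock())
c=manip.capture("scene"); cv2.imwrite("pics/grip.png",cv2.resize(c["frame"][100:260,230:490,::-1],(780,480)))
E
python3 s1.py
```

```text
False [0.47974509 0.15380803 0.06477965] [-0.578411    0.08558455 -0.12744088]
w 0.02730762347678653 59.147345423698425 5.7667
```

View pics/grip.png

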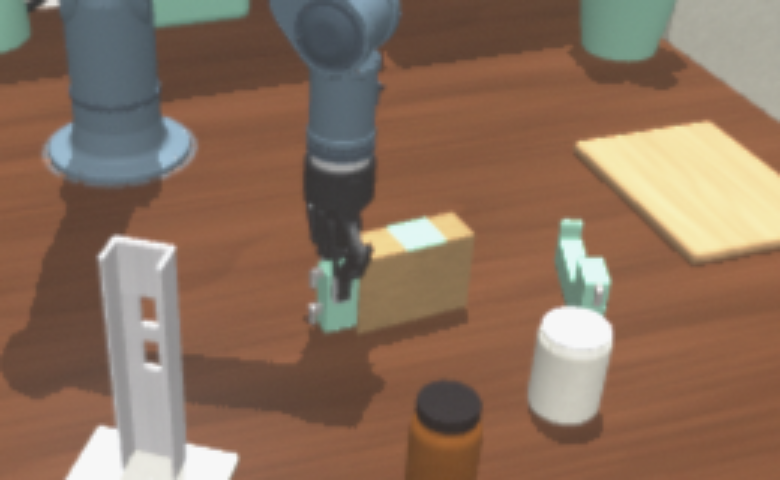

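The gripper holds the head in front of the mouth, near (335,285) in the crop, with a width of 27 mm. Now I'll pull it out, set it down, release and retreat.

```bash
cat > s2.py <<'E'
from h import *
d=np.array([.0955,-.9954,0]); p=manip.get_eef_pos()
manip.line_to(p+[0,0,.0015],speed=.05)
print(manip.line_to(p+d*.172+[0,0,.0015],speed=.1,guard=25),manip.get_ft_force(),manip.get_width())
print(manip.line_to(manip.get_eef_pos()-[0,0,.006],speed=.03,guard=5),manip.get_eef_pos(),manip.get_ft_force())
manip.set_gripper(.07)
e=manip.get_eef_pos(); print(e)
manip.line_to(e+[0,0,.1],speed=.2); manip.line_to(e+[-.06,-.17,.15],speed=.3)
c=manip.capture("top"); np.save("t.npy",c,allow_pickle=True)
cv2.imwrite("pics/out.png",cv2.resize(c["frame"][190:290,240:400,::-1],(800,500),interpolation=cv2.INTER_CUBIC))
print(manip.get_clock())
E
python3 s2.py
```

```text
False [-0.17528251 -0.00877922 -4.12702438] 0.027509296824456107
True [ 0.49690006 -0.01672645  0.06456521] [-1.49076105 -0.22786158  5.0267189 ]
[ 0.49477125 -0.01777796  0.06272658]
10.1
```

View pics/out.png

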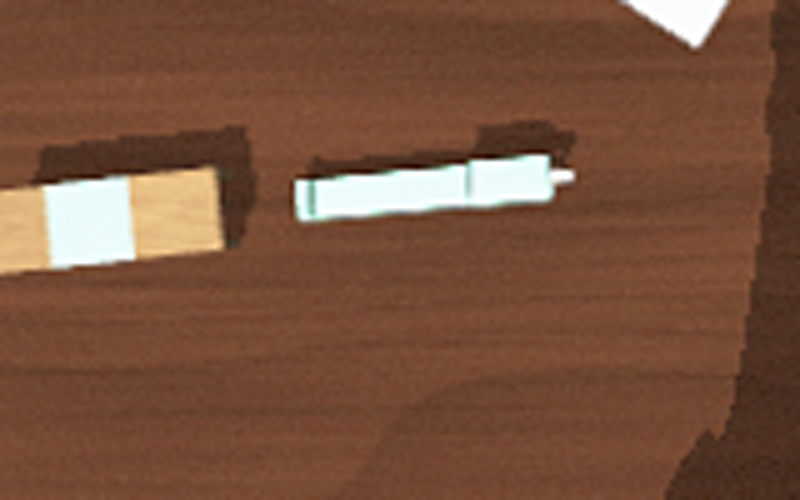

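The arm stands fully clear of the sleeve: free end at crop (298,201), head's back face at (551,177), claws at (563,177).

```bash
python3 - <<'E'
from h import *
c=np.load("t.npy",allow_pickle=True).item()
u=lambda x,y,z:onz(c,(240+(x+.5)/5-.5,190+(y+.5)/5-.5),z)[:2]
b=u(551,177,.08); l=u(298,201,.06)
v=b-l; L=np.linalg.norm(v); v/=L
print(b,l,L,"yaw",np.degrees(np.arctan2(v[1],v[0])))
print("O",b-.08*v,l+.08*v,(b+l)/2)
f=c["frame"].astype(int); m=((f[:,:,1]>150)&(f[:,:,0]<f[:,:,1]-3)|(f.min(2)>170)).astype(np.uint8)*255
k=np.zeros_like(m); k[215:240,297:352]=m[215:240,297:352]
K=max(cv2.findContours(k,0,1)[0],key=cv2.contourArea); print(cv2.minAreaRect(K))
E
```

```text
[ 0.49641214 -0.03279028] [0.48427229 0.12629558] 0.1595483812724867 yaw -85.63621446894346
O [0.49032503 0.0469778 ] [0.4903594 0.0465275] [0.49034221 0.04675265]
((324.8902587890625, 227.51219177246094), (8.944953918457031, 52.67584228515625), 83.6598129272461)
```

```bash
cat >> h.py <<'E'
PY=np.radians(-33.45); PD=np.array([np.cos(PY),np.sin(PY),0]); POST=np.array([.6391,-.0843,0]); GX=-.022
RP=Rdown(PY+np.pi)
def tcp(back,under,lat=0): # TCP with arm's back face 'back' ahead of the post
    return POST-PD*(.080+back-GX)+np.array([0,0,under+.030])+lat*np.array([-PD[1],PD[0],0])
E
cat > s3.py <<'E'
from h import *
a=np.radians(-85.8); v=np.array([np.cos(a),np.sin(a),0]); R=Rdown(a+np.pi)
g=np.array([.4908,.0467,0])+GX*v
manip.set_gripper(.065)
manip.movep(g+[0,0,.15],R)
print(manip.line_to(g+[0,0,.030],speed=.12,guard=8),manip.get_ft_force())
manip.set_gripper(0,100); print("w",manip.get_width(),manip.get_grip_force())
manip.line_to(g+[0,0,.150],speed=.12); print(manip.get_ft_force(),manip.get_moment())
manip.movep(tcp(.045,.118),RP); manip.sleep(.3)
print(manip.get_eef_pos(),tcp(.045,.118),manip.get_clock())
o=np.zeros((560,800,3),np.uint8)
c=manip.capture("top"); np.save("t.npy",c,allow_pickle=True)
o[:400,:400]=cv2.resize(c["frame"][140:220,320:400,::-1],(400,400),interpolation=cv2.INTER_CUBIC)
c=manip.capture("scene"); np.save("s.npy",c,allow_pickle=True)
o[:560,400:]=cv2.resize(c["frame"][158:298,230:330,::-1],(400,560),interpolation=cv2.INTER_CUBIC)
cv2.imwrite("pics/pre.png",o)
E
python3 s3.py
```

```text
False [0.23851936 1.44618426 0.6793616 ]
w 0.024627646677995923 98.5025703907013
[-0.8022463   0.34708986 -4.63105683] [0.14558498 0.04145795 0.02528288]
[ 0.51635337 -0.00272371  0.14810757] [ 0.51644803 -0.00327227  0.148     ] 15.325
```

View pics/pre.png

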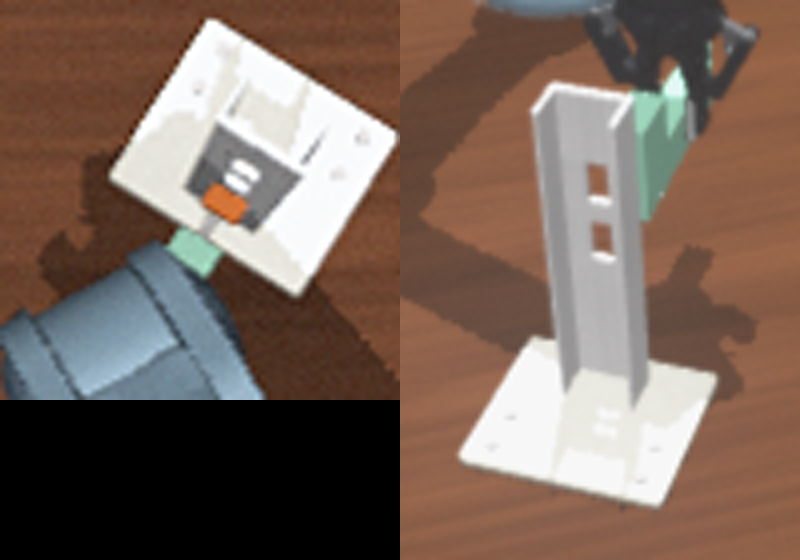

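The top crop shows the head just in front of the tab (225,203), with the claw pointing at it near (210,222). The scene crop shows the head's lower back corner near (645,217). I'll compare these with predictions.

```bash
python3 - <<'E'
from h import *
t=np.load("t.npy",allow_pickle=True).item(); s=np.load("s.npy",allow_pickle=True).item()
N=np.array([-PD[1],PD[0],0]); B=POST-PD*.045
T=lambda P:(((proj(t,P)-[320,140])+.5)*5-.5).round(0); S=lambda P:(((proj(s,P)-[230,158])+.5)*4-.5+[400,0]).round(0)
Z=np.array([0,0,1.])
print("T head back corners",T(B+.014*N+.198*Z),T(B-.014*N+.198*Z),"claw",T(B+.0135*PD+.198*Z),"face top",T(POST+.028*N+.26*Z),T(POST-.028*N+.26*Z),"tab",T(POST-.009*PD+.109*Z))
print("S head bottom back",S(B+.014*N+.118*Z),S(B-.014*N+.118*Z),"top",S(B+.014*N+.198*Z))
print("S front bar bottom", S(B-PD*.05+.014*N+.118*Z),S(B-PD*.05+.014*N+.198*Z),"bar end",S(B-PD*.16+.013*N+.118*Z))
for z in(.122,.154,.172,.204): print("slot",z,S(POST+.005*PD+.008*N+z*Z),S(POST+.005*PD-.008*N+z*Z))
def q(c,a,b,w,h,f,n):
    return cv2.resize(c["frame"][b:b+h,a:a+w,::-1],(w*f,h*f),interpolation=cv2.INTER_CUBIC)
o=np.zeros((600,800,3),np.uint8); o[:,:400]=q(t,345,165,40,60,10,0); o[:,400:]=q(s,275,170,40,60,10,0)
def mk(c,P,a,b,x):
    u=((proj(c,P)-[a,b])+.5)*10-.5; cv2.circle(o,(int(u[0])+x,int(u[1])),3,(0,0,255),-1)
for k in(.014,-.014): mk(t,B+k*N+.198*Z,345,165,0)
mk(t,B+.0135*PD+.198*Z,345,165,0)
for z in(.118,.198):
    for x in(0,.05): mk(s,B-x*PD+.014*N+z*Z,275,170,400)
for k in(.008,-.008):
    for z in(.122,.154,.172,.204): mk(s,POST+.005*PD+k*N+z*Z,275,170,400)
cv2.imwrite("pics/chk.png",o)
E
```

```text
T head back corners [184. 222.] [227. 248.] claw [218. 215.] face top [215. 122.] [305. 178.] tab [224. 203.]
S head bottom back [647. 223.] [611. 216.] top [642. 132.]
S front bar bottom [670. 183.] [666.  93.] bar end [713. 104.]
slot 0.122 [614. 259.] [593. 255.]
slot 0.154 [612. 223.] [590. 219.]
slot 0.172 [610. 202.] [588. 198.]
slot 0.204 [608. 164.] [585. 160.]
```

View pics/chk.png

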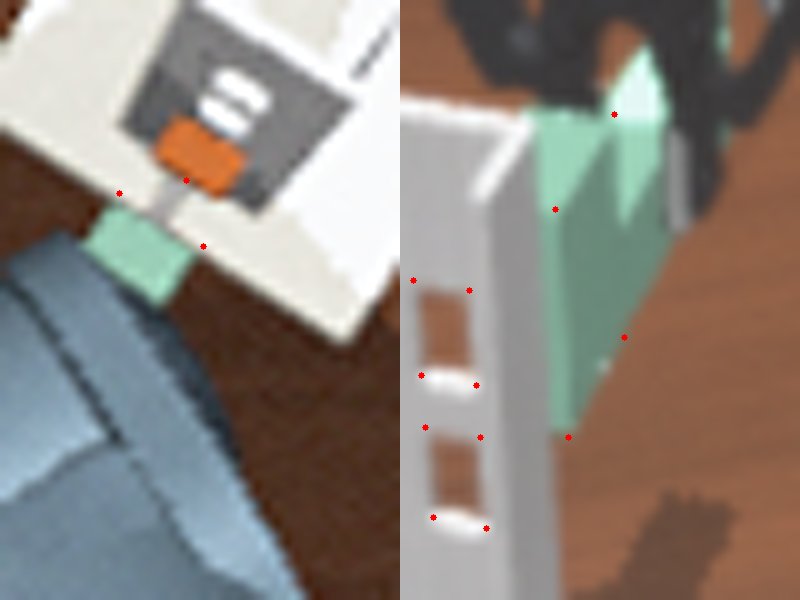

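Sideways and pitch agree within about 1 mm. The arm sits about 4 mm further back in the grip than assumed, which the guarded insertion will absorb.

```bash
cat > s4.py <<'E'
from h import *
N=np.array([-PD[1],PD[0],0])
L=.0007; f0=manip.get_ft_force()
def rep(m):
    p=manip.get_eef_pos()-tcp(0,0); print(m,"back %.4f lat %.4f under %.4f"%(-p@PD,p@N,p[2]),(manip.get_ft_force()-f0).round(1),manip.get_width().__round__(4),manip.get_clock())
print(manip.line_to(tcp(.018,.1175,L),speed=.08,guard=6)); rep("pre")
r=manip.line_to(tcp(-.008,.1175,L),speed=.03,guard=6); rep(("in",r))
E
python3 s4.py
```

```text
False
pre back 0.0175 lat 0.0006 under 0.1174 [-0.2  1.4  0.7] 0.0248 15.9167
('in', True) back -0.0010 lat -0.0002 under 0.1158 [-0.9 -0.5 -0.3] 0.0246 16.6083
```

```bash
cat >> s4.py <<'E'
E
sed -i '/^print(manip.line_to/,$d' s4.py; cp s4.py hh.py; cat > s5.py <<'E'
exec(open("hh.py").read())
rep("now")
r=manip.line_to(tcp(-.006,.117,L),speed=.02,guard=10); rep(("in",r))
c=manip.capture("scene"); manip.sleep(.2); rep("rest")
cv2.imwrite("pics/in.png",cv2.resize(c["frame"][160:240,265:345,::-1],(600,600),interpolation=cv2.INTER_CUBIC))
E
python3 s5.py
```

```text
now back -0.0010 lat -0.0002 under 0.1158 [0. 0. 0.] 0.0246 16.6083
('in', False) back -0.0017 lat -0.0008 under 0.1151 [-8.1  2.9  1.7] 0.0246 17.1
rest back -0.0017 lat -0.0008 under 0.1151 [-6.4  3.1  1.4] 0.0246 17.35
```

View pics/in.png

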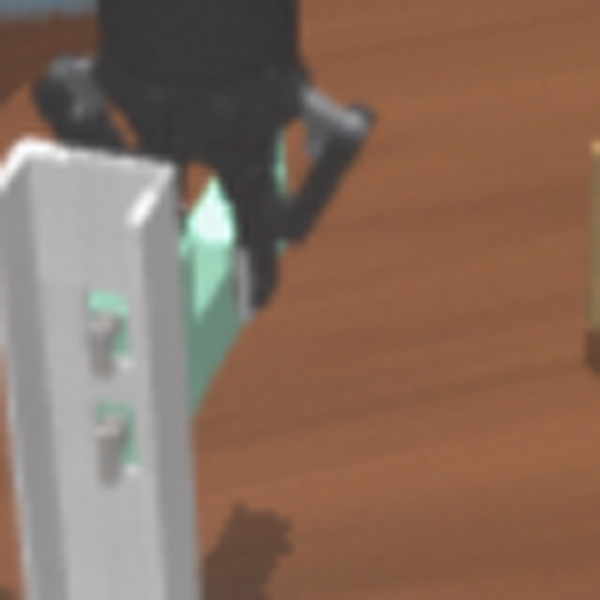

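Both hooks are visible through the slots at (105,340) and (113,445), and the back face is against the post. Next I'll lower onto the tab.

```bash
cat > s6.py <<'E'
exec(open("hh.py").read())
r=manip.line_to(tcp(-.0022,.1005,0),speed=.02,guard=9); rep(("down",r)); manip.sleep(.2); rep("rest")
c=manip.capture("scene"); cv2.imwrite("pics/down.png",cv2.resize(c["frame"][160:240,265:345,::-1],(600,600),interpolation=cv2.INTER_CUBIC))
E
python3 s6.py
```

```text
('down', False) back -0.0022 lat 0.0008 under 0.1013 [ 2.4 -0.6  7.6] 0.0249 18.35
rest back -0.0022 lat 0.0008 under 0.1013 [ 2.2 -0.2  8.2] 0.0244 18.55
```

```bash
cat > s7.py <<'E'
exec(open("hh.py").read())
manip.set_gripper(.06); rep("open"); p=manip.get_eef_pos()
manip.line_to([p[0],p[1],.30],speed=.15); manip.line_to(POST-PD*.25+[0,0,.33],speed=.3)
manip.set_gripper(0,40); rep("up")
o=np.zeros((600,800,3),np.uint8)
c=manip.capture("scene"); o[:400,:400]=cv2.resize(c["frame"][160:240,265:345,::-1],(400,400),interpolation=cv2.INTER_CUBIC)
c=manip.capture("top"); o[:400,400:]=cv2.resize(c["frame"][150:230,320:400,::-1],(400,400),interpolation=cv2.INTER_CUBIC)
cv2.imwrite("pics/rel.png",o[:400])
E
python3 s7.py
```

```text
open back -0.0028 lat -0.0002 under 0.1005 [ 4.3 -0.9 -4.7] 0.0602 19.0333
up back 0.1480 lat 0.0000 under 0.3000 [ 4.3 -0.7 -4.3] -0.0 22.075
```

View pics/rel.png

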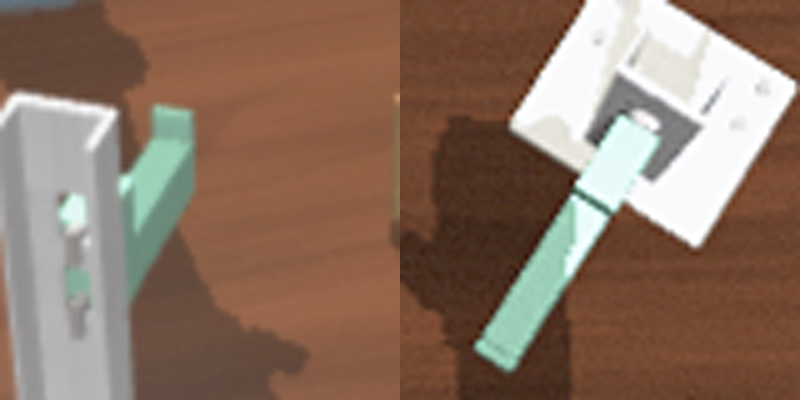

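The arm hangs on both hooks, roughly level. Now I'll press the head down with the closed fingertips, the tool tilted away from the post.

```bash
cat > s8.py <<'E'
exec(open("hh.py").read())
th=np.radians(15); z=np.array([0,0,-np.cos(th)])+np.sin(th)*PD; y=RP[:,1]; R=np.column_stack([np.cross(y,z),y,z])
tip=lambda h:POST-PD*.034+[0,0,h]-.022*z
manip.movep(tip(.25),R); manip.line_to(tip(.195),speed=.1)
f0=manip.get_ft_force()
for h in(.183,.180,.178,.176):
    r=manip.line_to(tip(h),speed=.02,guard=25); F=manip.get_ft_force()-f0
    print(h,r,"tip",(manip.get_eef_pos()+.022*z)[2].round(4),F.round(1),manip.get_clock())
    if r or F[2]>22: break
E
python3 s8.py
```

```text
0.183 False tip 0.183 [ 0.9 -0.3 -0. ] 24.5083
0.18 False tip 0.1809 [-1.  -0.8  4.6] 24.8083
0.178 False tip 0.1801 [-4.2 -0.2 10. ] 25.0583
0.176 False tip 0.1799 [-7.7  1.1 17.9] 25.3083
```

```bash
cat > s9.py <<'E'
exec(open("hh.py").read())
p=manip.get_eef_pos(); R=manip.get_eef_rot()
print(manip.line_to(p-np.array(R)[:,2]*.1,speed=.12)); manip.line_to(POST-PD*.27+[0,0,.36],speed=.3)
manip.sleep(.3)
Z=np.array([0,0,1.]); N=np.array([-PD[1],PD[0],0]); o=np.zeros((600,800,3),np.uint8)
for i,(n,a,b) in enumerate([("scene",265,170),("top",338,160)]):
    c=manip.capture(n); q=cv2.resize(c["frame"][b:b+60,a:a+40,::-1],(400,600),interpolation=cv2.INTER_CUBIC)
    H=POST-.08*PD+.1*Z
    for x,y,zz in [(.08,.014,.08),(.08,-.014,.08),(.03,.014,.08),(.03,-.014,.08),(-.08,.013,.06),(-.08,-.013,.06),(-.08,.013,0)]:
        u=((proj(c,H+x*PD+y*N+zz*Z)-[a,b])+.5)*10-.5; cv2.circle(q,tuple(int(k) for k in u),3,(0,0,255),-1)
    o[:,400*i:400*i+400]=q; np.save(n[0]+"2.npy",c,allow_pickle=True)
cv2.imwrite("pics/fin.png",o); print(manip.get_clock())
E
python3 s9.py
```

```text
False
28.9583
```

View pics/fin.png

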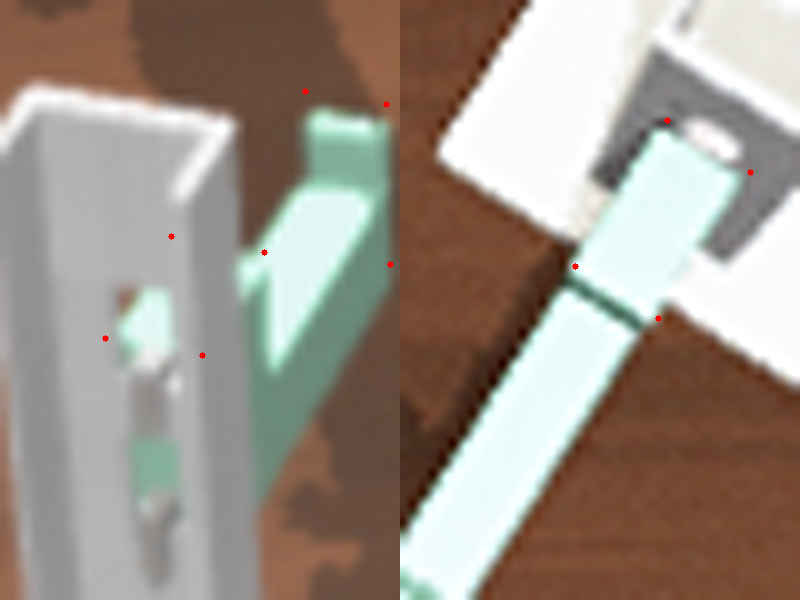

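The arm hangs straight, and the head outline in the top view matches to about 1 px. The tail at (388,122) is about 1.8 px low against the prediction, so I'll check the pitch by casting rays onto the arm's side plane.

```bash
python3 - <<'E'
from h import *
c=np.load("s2.npy",allow_pickle=True).item(); N=np.array([-PD[1],PD[0],0])
def side(u,v,w):
    o,d=ray(c,(265+(u+.5)/10-.5-.5,170+(v+.5)/10-.5-.8))
    P=o+d*((POST+w*N-o)@N)/(d@N); return ((P-POST)@PD+.08)*1000,P[2]*1000-100
for n,u,v,w in[("lip top end",388,122,.013),("tail bottom",390,283,.013),("bottom near post",262,500,.014),("bar/head front",275,372,.013),("head top front",262,255,.014),("lip foot front", 378,190,.013)]: print(n,np.round(side(u,v,w),1))
E
```

```text
lip top end [-76.9  58.6]
tail bottom [-74.    0.2]
bottom near post [46.1  6.2]
bar/head front [27.9 39.1]
head top front [35.5 85.7]
lip foot front [-65.7  40.9]
```

```bash
python3 - <<'E'
from h import *
c=np.load("s2.npy",allow_pickle=True).item(); N=np.array([-PD[1],PD[0],0])
f=c["frame"].astype(float); g=f[:,:,1]-f[:,:,0]
pts=[]
for v in range(196,220):           # right/bottom boundary of green, subpixel
    r=g[v,288:312]; k=np.where(r>12)[0]
    if len(k):
        k=k[-1]; 
        if k<len(r)-1: pts.append((288+k+(r[k]-12)/(r[k]-r[k+1]),v))
for p in pts[::2]:
    o,d=ray(c,np.array(p)-[.5,.8]); P=o+d*((POST+.0135*N-o)@N)/(d@N)
    print(np.round(p,1),round(((P-POST)@PD+.08)*1000,1),round(P[2]*1000-100,1))
E
```

```text
[303.4 196. ] -71.4 9.2
[303.3 198. ] -70.0 2.5
[302.1 200. ] -58.4 2.8
[301.1 202. ] -48.3 2.3
[299.7 204. ] -35.6 3.7
[298.4 206. ] -23.7 4.6
[297.4 208. ] -14.2 4.0
[296. 210.] -1.7 5.6
[294.8 212. ] 9.4 6.3
[293.4 214. ] 21.3 7.8
[292.3 216. ] 31.3 7.9
[291.2 218. ] 40.5 7.5
```

```bash
python3 - <<'E'
from h import *
c=np.load("s2.npy",allow_pickle=True).item(); t=np.load("t2.npy",allow_pickle=True).item(); N=np.array([-PD[1],PD[0],0]);Z=np.array([0,0,1.])
S=lambda P:((proj(c,P)-[265,170]+.5)*10-.5).round(0)
for u in(0,.004,.008): print(u,"hook tips",[S(POST+.0125*PD+(.1+h+u)*Z) for h in(.008,.058)],"neck tops",[S(POST+.0125*PD+(.1+h+u)*Z) for h in(.032,.08)])
print("slot tops/bottoms",[S(POST+.005*PD+z*Z) for z in(.204,.172,.154,.122)])
# yaw from top: bar edges
f=t["frame"].astype(float); m=((f[:,:,1]>150)&(f[:,:,1]>f[:,:,0]+4)).astype(np.uint8); k=np.zeros_like(m); k[189:222,325:366]=m[189:222,325:366]
K=max(cv2.findContours(k,0,1)[0],key=cv2.contourArea); r=cv2.boxPoints(cv2.minAreaRect(K)); P=np.array([onz(t,p,.14)[:2] for p in r]); 
e=[P[i]-P[i-1] for i in range(4)]; print(r.round(1).tolist(),[ (np.linalg.norm(v).round(4),np.degrees(np.arctan2(v[1],v[0])).round(2)) for v in e])
q=cv2.resize(c["frame"][190:235,270:292,::-1],(308,630)[:2],interpolation=cv2.INTER_CUBIC); cv2.imwrite("pics/hook.png",q[:600])
E
```

```text
0 hook tips [array([153., 578.]), array([142., 438.])] neck tops [array([148., 512.]), array([137., 373.])]
0.004 hook tips [array([153., 567.]), array([141., 426.])] neck tops [array([147., 500.]), array([136., 361.])]
0.008 hook tips [array([152., 556.]), array([140., 414.])] neck tops [array([146., 489.]), array([135., 350.])]
slot tops/bottoms [array([142., 285.]), array([149., 381.]), array([153., 433.]), array([160., 523.])]
[[333.5, 218.6999969482422], [356.6000061035156, 184.10000610351562], [364.5, 189.3000030517578], [341.3999938964844, 223.89999389648438]] [(np.float64(0.0277), np.float64(55.3)), (np.float64(0.1236), np.float64(-34.79)), (np.float64(0.028), np.float64(-125.09)), (np.float64(0.1234), np.float64(145.1))]
```

View pics/hook.png

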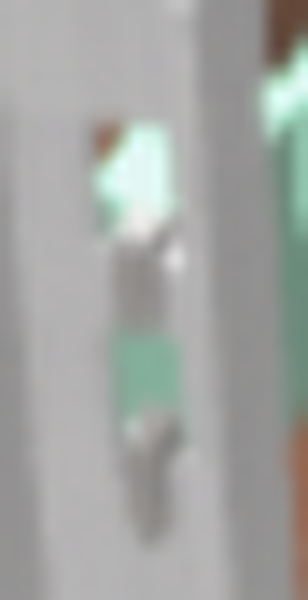

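The lower hook tip matches the home prediction once the same view offset is applied (586 against 586), and the press bottomed out stiffly at head height 0.180 m. The yaw is within about 1.4° of the post. Handing in.

```bash
python3 -c "
from station import manip
print(manip.hand_in())"
```

```text
the job is handed in; nothing more can be done
None
```

I handed the job in at about 29 s: the shelf arm is out of the sleeve, was regripped on its bar, and hangs on both claws pressed home and released; the lock tab could not be seen, yaw is about 1.4° off the post, and the tail may sag up to about 3°.

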